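Open the locked glove dispenser with its release dowel

ROBOT

A 6-joint arm with a two-finger parallel gripper is mounted at the origin on the work surface. World frame = base frame: x ahead of the robot, y to its left, z up, the work surface at z = 0. Lengths are in m, angles in rad, forces in N, time in s.
With the tool pointing down it reaches from about 0.375 to 0.975 m from the base axis. Payload 3.8 kg.
Tool frame: the origin (TCP) lies on the centre line of the jaws, within the pads' length; the fingertips stand 14 mm ahead of it and the grasp point (between the pads) lies 5 mm behind it; z points along the fingers, y is the line along which they close (so a half turn about z gives the same grasp; the last joint's range is limited). The gripper opens to 85 mm and grips with 20 to 120 N. Pads are 22 mm wide; open, the fingers measure 114 mm over their backs; the gripper's body (76 mm by 85 mm) begins 54 mm behind the grasp point. The pads swing forward as they close: fully open they stand 13 mm farther back than shut.
Start: joints at [-1.146, 0.264, 1.604, -0, 1.274, -0.037], TCP at [0.301, -0.604, 0.212] pointing down, gripper open.
Joint ranges: [-2.63, 2.63], [-0.94, 2.18], [0.31, 2.57], [-1.31, 4.45], [0, 2.66], [-2.55, 2.55]. Speed limits (rad/s): [2.57, 2.57, 3.14, 3.14, 3.14, 3.14].

INTERFACE

Orientations are given as a rotation vector (axis times angle).
In Python, from workcell import bot, eyes, spot_in gives the robot as it stands.
- The arm moves only by the tool carry_out, never from a script. Its argument "series" is text: rows parted by semicolons, each of 4 numbers parted by spaces: the shift along the world's x, y, z in m, then the turn about the world's z in degrees. In form: tx ty tz roll; .... A call has 1 to 20 rows; each row shifts and turns the commanded pose from where the row before left it; what a row does not reach is not made up. A row lasts 1/8 s, in which the tool goes at most 62.5 mm and 10.7 degrees, less where a joint would pass 70% of its speed; a pose out of reach is approached as far as the arm can. A call is refused whole if a number of a shift passes 0.0625 or a number of a turn 10.7, either way. A call with a gripper value outside its range is refused whole. "jaw" is the gripper command: -1 is shut, 1 is fully open, values between are in proportion, set as the call begins (left out, the last holds). The fingers move at their own pace and stop on an object; "grip_force" is the grip in N (left out, the last holds). Time passes only in rows, so rows that do not move let the fingers close. It gives the time, the measured TCP pose, the force, the opening and the grip force at its end, in the units of the state.
- bot.read_state(): the state, without advancing time (a new reading comes with each control period).
- eyes.read_camera(name): name is "scene" or "side" or "wrist"; returns (picture, depth): 420x560x3 uint8, blue, green, red; 420x560 float32, m along the optical axis (not along the pixel's ray), 0 where there is no reading.
- eyes.get_calibration(name): a dict with "K" (3x3 intrinsics, pixels), "distortion" ([k1, k2, p1, p2, k3] as OpenCV has them; the pictures are not rectified), "position" and "rotation" of the camera in the world; the wrist camera has in their place "T_tool_cam" (4x4, takes a point from camera to tool coordinates, whose origin is the TCP and whose axes are the flange's). Camera axes: x right, y down, z forward; pixel columns grow to the right and rows downward; lengths in m; the calibration is good to about 2 mm. A picture is of the moment at which its call begins: read the wrist's pose just before it. get_calibration takes no time and is no camera call.
- bot.finish_job(): hands the job in; it is judged then, once.
Trained networks look in the newest picture that a camera, given by its name, has taken for a name from the list of things; names that differ only in an ending like _2 or _b are one class to them, and where a whole thing is asked for, a point or a joint stands for the part that bears it (a point fixed in the world has none). Each returns a list of dicts, best first, with "score" (0 to 1); they miss things now and then, are a little off and sometimes report something else, mostly with a low value. They report only what shows in the picture. A call takes as long as a camera call. They do not tell look-alikes from the thing itself.
- spot_in(camera, target): "rect" ([centre column, centre row, width, height] in pixels, round what is visible of it).
The state is a dict: "time": time; "q": joint angles; "joint_vel": joint speeds; "joint_torque": joint torques, N m; "tool_pos": TCP position; "tcp_rot": TCP orientation; "wrist_force": force on the tool from outside, world axes, zero at the start; "torque": the same for the moment, N m; "width": opening from 0.0 (shut) to 1.0 (fully open); "grip_force": force on a finger pad.
Only numpy, scipy, OpenCV 4.12 (cv2) and the standard library are available. Lean on these libraries where they do the work, as an engineer would, in place of code of your own. Each camera call takes 0.05 s, during which the arm holds its last target. There are 200 camera calls.

TASK

The glove dispenser is empty and its blue front is held shut by a spring latch: open it for refilling. Take the dowel from its stand, put it through the release hole in the dispenser's top and press the latch behind it down gently, by feel, until the front springs ajar; do not ram it against its stop or force anything. Then put the dowel back upright in its stand and swing the front all the way down until it lies flat, leaving the jar, the tub, the glove carton and the plate where they are.

Things in the scene. Friction and masses are not known exactly. Their poses are not given: they have to be found in the camera images.
- dispenser: Glove dispenser screwed to the table: white box 100 deep (x) by 260 wide (y) by 185 mm high, with a blue front panel. Origin: centre of its underside. Own x points into it from the front, so the front faces -x; z up. In its frame the release hole is at x -4, y 0, z 185 mm, the front's outer face at x -58 mm.
- release_hole (a point): Centre of the round release hole, 14 mm wide, black ring round it, in the dispenser's 5 mm thick top, at its upper face. Straight under it lies the round brass head (19 mm) of the spring latch, set by a screw to anywhere from 8 to 26 mm below the upper face: feel for it.
- cover (a joint): Opening angle of the front, rad: 0 shut, 1.571 fully down, flat towards -x of the dispenser (rubber stop there). Once the latch frees it, a spring pusher throws it open to 0.1 to 0.4; from there a stiff hinge holds it wherever it is left. About 3 N at its upper edge moves it.
- cover_hinge (a point): Middle of the front's hinge line, which runs along the dispenser's y at the lower outer edge of the front, 14 mm above the table. Its axes turn with the front: x points into the dispenser when shut, z up along the front. The panel is 8 mm thick (x 0 to 8 mm), 260 mm wide, 199 mm tall in z.
- cover_lip (a point): Middle of the upper inner edge of the front (hinge frame x 8, z 199 mm). Shut, the front stands 28 mm above the dispenser's top along its whole width, so a finger can go behind this lip from above and pull it. On the front's inside, at the middle, a steel keeper 14 mm wide juts out to x 32 mm at z 140 to 157 mm.
- dowel_center (a point): Centre (half-way up) of the round wooden release dowel, 12 mm in diameter, 120 mm long, about 20 g, upper 45 mm red, lower edge broken by 0.5 mm; stands upright in the stand, its own z up.
- dowel_tip (a point): Centre of the lower end of the dowel, 60 mm below its centre.
- dowel: The release dowel itself; origin at the centre of its lower end.
- stand_socket (a point): Centre of the floor of the stand's hole, 10 mm above the table. The stand is a dark wooden block 60 by 60 by 45 mm, fixed to the table; its hole is 16 mm in diameter, 35 mm deep, chamfered by 2 mm.
- jar: Orange jar with a white lid, 50 mm in diameter, 85 mm high, loose, 95 to 120 mm from the stand's middle. Origin: centre of its underside.
- tub: Clear open tub of sprinkles, 100 by 130 by 50 mm, loose. Origin: centre of its underside.
- carton: White and blue spare glove carton, 125 by 240 by 75 mm, loose. Origin: centre of its underside.
- plate: Pink plate with a biscuit, 175 mm in diameter, 12 mm high, loose. Origin: centre of its underside.
- latch: Brass spring latch under the release hole. It resists with about 4 N at first, 6 to 9 N farther down; 7 mm down from where it is met it frees the front, at 8.5 mm it meets a rigid stop, and it bends if pressed with over 16 N. It springs back when let go. Origin: at rest that of the dispenser; moves straight down with the latch and says nothing of the head's height.
There are look-alikes about, which are no part of the job. Several things look just like the part that bears stand_socket: the one meant starts farthest to the robot's left.

How it is judged:
On the way:
1. with the dowel down the release hole, the front springs ajar (value of joint cover above 0.06 rad and z of dowel_tip in the frame of release_hole below -0.015 m and horizontal distance between dowel_tip and release_hole below 0.006 m), for 0.05 s.
At the end, for the whole second after the job is handed in: The front lies fully down (over 1.45 rad) and still, the dowel stands upright in its stand, down on the floor of the hole (within 8 mm, 6 mm sideways, tilt under 0.15 rad), at rest; jar, tub, carton and plate within 30 mm of where they were (value of joint cover above 1.45 rad and velocity of joint cover below 0.05 rad/s and horizontal distance between dowel_tip and stand_socket below 0.006 m and distance between dowel_tip and stand_socket below 0.008 m and angle between dowel_center's own z axis and vertical below 0.15 rad and linear speed of dowel below 0.02 m/s and distance of each of jar, tub, carton, plate from where it was at the start of the episode below 0.03 m); the robot touches nothing.
It fails at once if the dowel presses on the latch with more than 16 N (contact force between dowel and latch above 16 N).
It fails at once if the dowel presses on the dispenser, its latch or its front with more than 30 N (contact force between dowel and dispenser above 30 N).
It fails at once if the robot forces the front or the dispenser: more than 30 N while the front is still latched, or more than 60 N at any time ((value of joint cover below 0.05 rad and contact force between any of the fingers, the arm and dispenser above 30 N) or contact force between any of the fingers, the arm and dispenser above 60 N).
It fails at once if the jar, tub, carton or plate is shifted by more than 30 mm (distance of any of jar, tub, carton, plate from where it was at the start of the episode above 0.03 m).
It also fails if it takes over 72 s, if anything falls off the work surface, if the arm or the gripper's body presses on something with over 40 N, if the wrist force passes 120 N, or if a joint passes its speed limit or range.

## Working session

There is one attempt and no reset: what is moved stays moved. The work goes in short steps, Python scripts to look and compute and a tool call to move; the robot and the scene stay as the last step left them, time stands still between calls to the robot, and variables do not carry over. Pictures are saved under pics/ and viewed, at most 10 in all, crops included, and the job is handed in when it is done.

Besides the shell and the picture viewer there is one more tool, called after ">>>" as name(argument=value, ...) on one line, values as JSON. carry_out: Moves the arm, as the interface text tells. Its arguments: {"type":"object","properties":{"series":{"type":"string"},"jaw":{"type":"number"},"grip_force":{"type":"number"}},"required":["series"]}

```bash
mkdir -p pics
cat > h.py <<'E'
import numpy as np, cv2
from workcell import bot, eyes, spot_in
from scipy.spatial.transform import Rotation as R
def cam(name):
    c=eyes.get_calibration(name); s=bot.read_state()
    im,d=eyes.read_camera(name)
    K=np.array(c["K"]);D=np.array(c["distortion"])
    if name=="wrist":
        T=np.eye(4);T[:3,:3]=R.from_rotvec(s["tcp_rot"]).as_matrix();T[:3,3]=s["tool_pos"]
        T=T@np.array(c["T_tool_cam"]);Rm,p=T[:3,:3],T[:3,3]
    else:
        Rm=np.array(c["rotation"]);p=np.array(c["position"])
        if Rm.shape!=(3,3):Rm=R.from_rotvec(Rm).as_matrix()
    return im,d,K,D,Rm,p
def ray(C,u,v):
    im,d,K,D,Rm,p=C
    n=cv2.undistortPoints(np.array([[[u,v]]],float),K,D)[0,0]
    return Rm@np.array([n[0],n[1],1.]),p
def at_depth(C,u,v):
    r,p=ray(C,u,v);z=C[1][int(round(v)),int(round(u))];return p+r*z
def at_z(C,u,v,z):
    r,p=ray(C,u,v);return p+r*(z-p[2])/r[2]
def cloud(C):
    im,d,K,D,Rm,p=C
    h,w=d.shape;uv=np.stack(np.meshgrid(np.arange(w),np.arange(h)),-1).reshape(-1,1,2).astype(float)
    n=cv2.undistortPoints(uv,K,D)[:,0];P=np.c_[n,np.ones(len(n))]*d.reshape(-1,1)
    P=P@Rm.T+p;P[d.ravel()==0]=np.nan
    return P.reshape(h,w,3)
E
python3 - <<'E'
from h import *
for n in ("scene","side"):
    C=cam(n);cv2.imwrite(f"pics/{n}1.png",C[0]);print(n,C[5].round(3),C[4][:,2].round(2))
    for t in ("dispenser","release_hole","dowel","stand_socket","jar","tub","carton","plate"):
        for r in spot_in(n,t)[:4]:
            u,v=r["rect"][:2]
            if r["score"]>.25: print(t,round(r["score"],2),np.round(r["rect"]),at_depth(C,u,v).round(3))
E
```

```text
scene [ 0.512 -0.967  1.415] [ 0.02  0.59 -0.81]
dispenser 0.77 [332. 220.  48.  97.] [ 0.694 -0.128  0.187]
release_hole 0.78 [332. 220.  51. 102.] [ 0.695 -0.127  0.187]
dowel 0.46 [252. 308.   5.  12.] [ 0.441 -0.367  0.095]
stand_socket 0.73 [254. 316.  16.  24.] [ 0.447 -0.371  0.044]
stand_socket 0.69 [229. 353.  21.  25.] [ 0.372 -0.478  0.041]
jar 0.68 [216. 311.  16.  27.] [ 0.335 -0.365  0.082]
jar 0.55 [314. 219.  13.  97.] [ 0.646 -0.09   0.144]
tub 0.78 [251. 148.  31.  35.] [0.437 0.354 0.011]
carton 0.9 [326. 334.  46.  94.] [ 0.654 -0.448  0.074]
carton 0.55 [314. 218.  15.  94.] [ 0.646 -0.087  0.146]
plate 0.81 [304. 138.  42.  29.] [0.653 0.396 0.014]
side [-0.096  0.713  0.666] [ 0.56 -0.68 -0.47]
dispenser 0.82 [238. 216.  88. 101.] [0.642 0.006 0.129]
release_hole 0.67 [236. 216.  90. 101.] [0.642 0.015 0.133]
dowel 0.49 [368. 203.   5.  24.] [ 0.439 -0.359  0.083]
stand_socket 0.83 [368. 224.  26.  19.] [ 0.418 -0.328  0.029]
stand_socket 0.69 [373. 201.  19.  20.] [ 0.481 -0.479  0.028]
jar 0.69 [371. 200.   7.  23.] [ 0.488 -0.477  0.032]
tub 0.61 [192. 363.  84.  76.] [0.437 0.362 0.009]
carton 0.85 [320. 193.  72.  49.] [ 0.61  -0.343  0.076]
carton 0.73 [368. 204.   7.  23.] [ 0.435 -0.352  0.084]
plate 0.95 [110. 336.  86.  56.] [0.632 0.427 0.017]
```

Run:
```python
import cv2,numpy as np
a=cv2.imread("pics/scene1.png")[190:400,190:390];b=cv2.imread("pics/side1.png")[130:330,180:430]
a=cv2.resize(a,None,fx=2.8,fy=2.8,interpolation=cv2.INTER_CUBIC);cv2.imwrite("pics/sc_crop.png",a)
b=cv2.resize(b,None,fx=3,fy=3,interpolation=cv2.INTER_CUBIC);cv2.imwrite("pics/si_crop.png",b)
```

```text
(no output)
```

View pics/sc_crop.png

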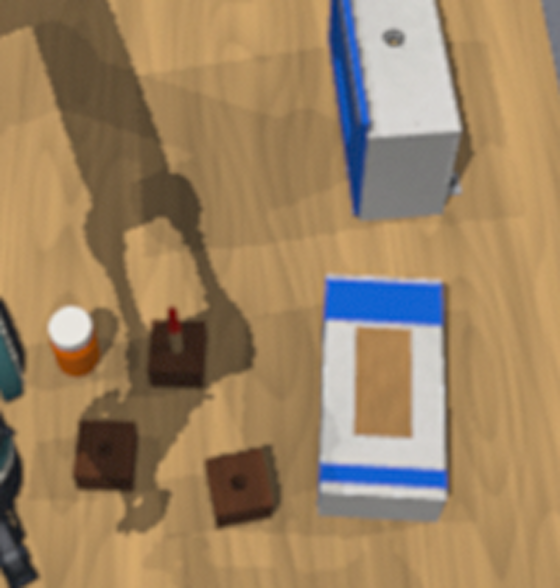

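View pics/si_crop.png

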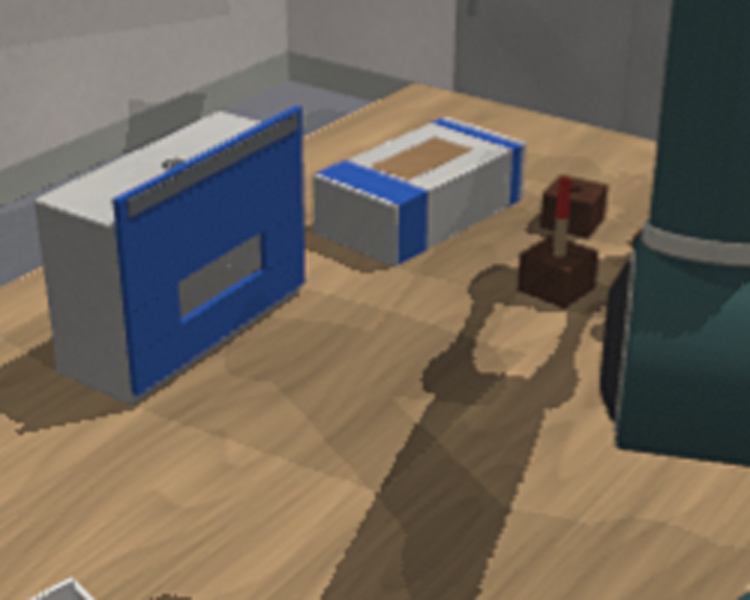

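Run:
```python
from h import *
print(np.array(eyes.get_calibration("wrist")["T_tool_cam"]).round(3), bot.read_state()["tcp_rot"])
C=cam("scene");P=cloud(C)
print("hole",at_z(C,330.4,203.6,.185))
for nm,zz,lo,hi in (("top",.185,(.55,-.4),(.9,.2)),("stand",.045,(.39,-.43),(.5,-.3)),("jar",.085,(.28,-.42),(.4,-.3)),("red",.125,(.39,-.43),(.5,-.3))):
    m=(abs(P[...,2]-zz)<.008)&(P[...,0]>lo[0])&(P[...,0]<hi[0])&(P[...,1]>lo[1])&(P[...,1]<hi[1])
    Q=P[m];print(nm,len(Q),cv2.minAreaRect((Q[:,:2]*1000).astype(np.float32)) if len(Q)>3 else Q,np.median(Q[:,2]))
```

```text
[[ 0.    -0.953 -0.305  0.078]
 [ 1.     0.    -0.     0.001]
 [ 0.    -0.305  0.953 -0.161]
 [ 0.     0.     0.     1.   ]] [3.05817460e+00 7.18924688e-01 9.81811249e-05]
hole [ 0.69734339 -0.06213455  0.185     ]
top 2037 ((697.4921875, -60.83953857421875), (111.01363372802734, 266.6594543457031), 2.5949466228485107) 0.18375016976541092
stand 337 ((442.191650390625, -360.562744140625), (63.9218635559082, 60.249229431152344), 85.37886810302734) 0.04364792889931923
jar 174 ((331.280517578125, -351.4770812988281), (42.092742919921875, 45.83283615112305), 1.1653354167938232) 0.08350307314020766
red 22 ((442.0220031738281, -361.78863525390625), (12.737165451049805, 9.216748237609863), 89.97955322265625) 0.12741662538555099
```

>>> carry_out(series="0.0275 0.0486 0.006 -4.8;0.0275 0.0486 0.006 -4.8;0.0275 0.0486 0.006 -4.8;0.0275 0.0486 0.006 -4.8;0.0275 0.0486 0.006 -4.7;0 0 0 0;0 0 0 0", jaw=1)

```text
time: 1.82
tool_pos: [0.4383, -0.3614, 0.2424]
tcp_rot: [3.14, 0.073, -0.0]
wrist_force: [0.7, -0.6, -0.7]
width: 1.003
grip_force: 0.0
```

```bash
cat > w.py <<'E'
from h import *
import sys
C=cam("wrist");s=bot.read_state();cv2.imwrite(sys.argv[1],C[0])
print(s["time"],s["tool_pos"],s["tcp_rot"],C[5])
E
python3 w.py pics/w1.png
```

```text
1.875 [ 0.43789868 -0.36193016  0.24224205] [ 3.14028798e+00  7.04527554e-02 -4.63166520e-04] [ 0.51625482 -0.35881979  0.40369134]
```

View pics/w1.png

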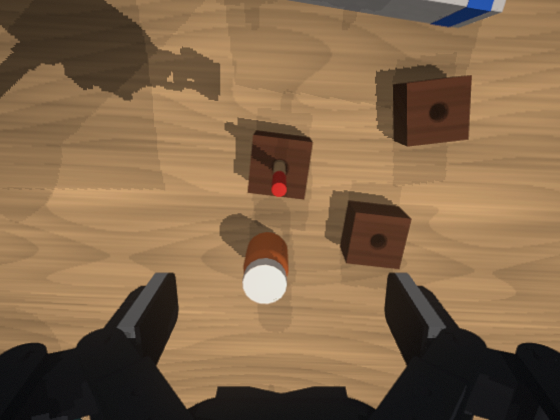

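Run:
```python
from h import *
C=cam("wrist");im=C[0].astype(int)
m=((im[...,2]>150)&(im[...,1]<70)&(im[...,0]<70)).astype(np.uint8);m[:150]=0;m[210:]=0;m[:,:240]=0;m[:,310:]=0
n,l,st,ce=cv2.connectedComponentsWithStats(m);i=1+st[1:,4].argmax();print(st[i],ce[i],at_z(C,*ce[i],.130))
# dark stand top rect via cloud
P=cloud(C);k=(abs(P[...,2]-.044)<.006)&(abs(P[...,0]-.442)<.05)&(abs(P[...,1]+.361)<.05)
print(cv2.minAreaRect((P[k][:,:2]*1000).astype(np.float32)))
g=im[180:200,270:290,2];print(g[::3,::2])
```

```text
[271 182  15  14 169] [277.9704142  188.69230769] [ 0.44323427 -0.36034594  0.13      ]
((443.149658203125, -360.7196960449219), (60.03266525268555, 60.28047561645508), 85.44774627685547)
[[ 80  90  99 100  99  98  99 104  94  92]
 [ 81  97 165 200 204 203 159 104  85  81]
 [ 91 185 206 206 208 210 213 195  87  83]
 [103 206 206 207 209 210 213 215  97  89]
 [ 90 181 207 208 209 210 213 188  82  88]
 [139 131 146 200 208 206 140  80  84  89]
 [144 144 147 149 149 150 162 163 162 157]]
```

>>> carry_out(series="0.005 0.001 -0.035 0;0 0 -0.035 0;0 0 -0.035 0;0 0 -0.025 0;0 0 -0.01 0;0 0 0 0;0 0 0 0")

```text
time: 2.8
tool_pos: [0.4439, -0.3614, 0.1037]
tcp_rot: [3.139, 0.069, 0.003]
wrist_force: [-0.0, 0.3, 0.1]
width: 0.997
grip_force: 0.0
```

>>> carry_out(series="0 0 0 0;0 0 0 0;0 0 0 0;0 0 0 0;0 0 0 0;0 0 0 0;0 0 0 0;0 0 0 0", jaw=-1, grip_force=60)

```text
time: 3.8
tool_pos: [0.4434, -0.3604, 0.1025]
tcp_rot: [3.141, 0.07, 0.001]
wrist_force: [0.0, 0.5, 3.9]
width: 0.08
grip_force: 58.7
```

>>> carry_out(series="0 0 0.01 0;0 0 0.03 0;0 0 0.05 0;0 0 0.05 0;0 0 0.03 0;0 0 0 0;0 0 0 0")

```text
time: 4.68
tool_pos: [0.4427, -0.3598, 0.2712]
tcp_rot: [-3.14, -0.07, 0.002]
wrist_force: [-0.3, 0.1, -0.9]
width: 0.083
grip_force: 58.7
```

```bash
python3 w.py pics/w2.png; python3 -c "
from h import *
print({k:np.round(v,3) for k,v in bot.read_state().items()})"
```

```text
4.725 [ 0.44238748 -0.35955424  0.27036527] [-3.13866909 -0.07009602  0.0036496 ] [ 0.52086764 -0.35767145  0.43239711]
{'time': np.float64(4.725), 'q': array([-0.726,  0.037,  1.757, -0.   ,  1.351,  0.8  ]), 'joint_vel': array([-0.001,  0.01 ,  0.01 ,  0.   ,  0.001, -0.   ]), 'joint_torque': array([ 5.0000e-03, -4.0800e+01, -3.8604e+01, -0.0000e+00, -1.3000e-02,
        0.0000e+00]), 'tool_pos': array([ 0.442, -0.36 ,  0.27 ]), 'tcp_rot': array([-3.139, -0.07 ,  0.004]), 'wrist_force': array([ 0.05 , -0.067, -0.481]), 'torque': array([ 0.031,  0.022, -0.041]), 'grip_force': np.float64(58.678), 'width': np.float64(0.079)}
```

View pics/w2.png

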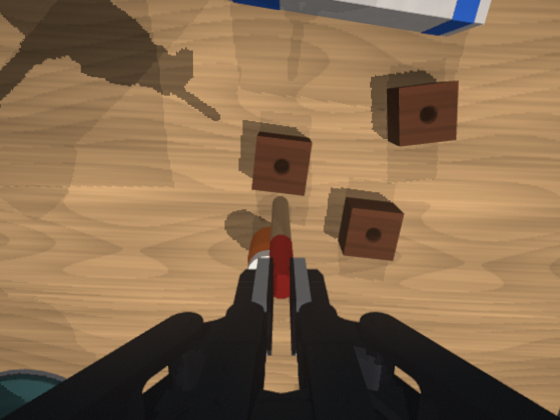

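```bash
cat > hole.py <<'E'
from h import *
def dark(C,box,thr):
    x0,x1,y0,y1=box;g=cv2.cvtColor(C[0],cv2.COLOR_BGR2GRAY)[y0:y1,x0:x1]
    m=(g<thr).astype(np.uint8);n,l,st,ce=cv2.connectedComponentsWithStats(m)
    return [(st[i,:]+[x0,y0,0,0,0],ce[i]+[x0,y0]) for i in range(1,n) if st[i,4]>25]
E
python3 - <<'E'
from hole import *
C=cam("wrist");g=cv2.cvtColor(C[0],cv2.COLOR_BGR2GRAY);print(g[156:176:2,270:294:2])
for t in (30,40):
  for s,c in dark(C,(262,302,150,182),t): print(t,s,c,at_z(C,*c,.045))
P=cloud(C);k=(abs(P[...,2]-.044)<.006)&(abs(P[...,0]-.442)<.05)&(abs(P[...,1]+.361)<.05)
print(cv2.minAreaRect((P[k][:,:2]*1000).astype(np.float32)))
E
```

```text
[[62 63 63 63 64 62 62 64 63 63 62 63]
 [60 61 61 60 55 51 48 50 57 64 64 64]
 [61 60 60 50 34 32 31 33 41 51 62 62]
 [66 64 57 35 32 32 32 33 33 40 58 61]
 [66 65 53 31 34 32 35 33 34 36 55 64]
 [66 65 50 30 33 33 33 33 32 35 55 67]
 [65 62 53 31 30 32 30 30 30 41 58 68]
 [66 66 58 42 35 35 36 36 38 46 62 66]
 [67 65 64 57 52 41 38 44 46 61 65 66]
 [66 67 66 66 61 55 53 55 63 66 66 65]]
40 [275 159  14  14 147] [281.44217687 165.40136054] [ 0.44363516 -0.36041523  0.045     ]
((443.1570739746094, -360.7657775878906), (60.021907806396484, 60.29304885864258), 85.4835433959961)
```

>>> carry_out(series="0.015 0.015 0.02 0;0.035 0.04 0.02 0;0.035 0.042 0.017 0;0.035 0.042 0 0;0.035 0.042 0 0;0.035 0.042 0 0;0.035 0.042 0 0;0.025 0.028 0 0;0.004 0.004 0 0;0 0 0 0;0 0 0 0;0 0 0 0")

```text
time: 6.28
tool_pos: [0.6967, -0.0644, 0.3297]
tcp_rot: [3.141, 0.068, 0.0]
wrist_force: [-0.7, 0.4, 0.4]
width: 0.078
grip_force: 58.7
```

```bash
python3 w.py pics/w3.png
```

```text
6.325 [ 0.69676191 -0.06427398  0.32970877] [3.14075402e+00 6.78623879e-02 5.20127964e-04] [ 0.77465988 -0.062106    0.49104364]
```

View pics/w3.png

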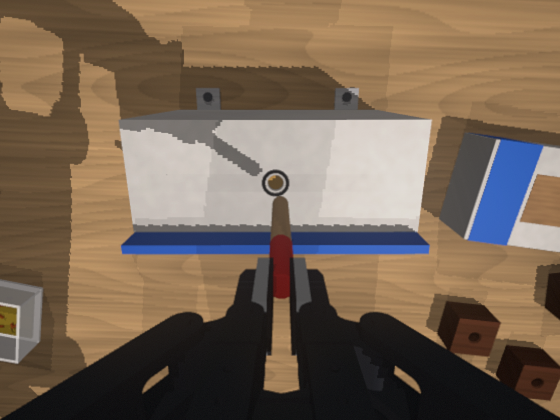

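```bash
cat > tip.py <<'E'
from hole import *
def go(hbox,tipz,hz=.185,dump=True):
    C=cam("wrist");s=bot.read_state();im=C[0];g=cv2.cvtColor(im,cv2.COLOR_BGR2GRAY)
    x0,x1,y0,y1=hbox
    m=(g[y0:y1,x0:x1]<70).astype(np.uint8)
    n,l,st,ce=cv2.connectedComponentsWithStats(m);i=1+st[1:,4].argmax()
    cs,_=cv2.findContours((l==i).astype(np.uint8),cv2.RETR_EXTERNAL,cv2.CHAIN_APPROX_NONE)
    e=cv2.fitEllipse(max(cs,key=len));c=np.array(e[0])+[x0,y0]
    print("ring",c,e[1],at_z(C,*c,hz),"tcp",s["tool_pos"],s["wrist_force"])
    return C,at_z(C,*c,hz)
E
python3 - <<'E'
from tip import *
C,h=go((258,294,165,196),0)
cv2.imwrite("pics/t3.png",cv2.resize(C[0][160:260,230:330],None,fx=6,fy=6,interpolation=cv2.INTER_NEAREST))
z=bot.read_state()["tool_pos"][2]-.0925
for u,v in ((281,196),(281,197),(281,198)): print(u,v,at_z(C,u,v,z))
g=C[0].astype(int)
for v in (200,204,208,215,222): print(v,[tuple(g[v,u]) [0] for u in range(268,296)])
print([g[v,281].tolist() for v in range(192,204)])
E
```

```text
ring [275.11671448 182.74050331] (24.5764102935791, 25.340187072753906) [ 0.69884887 -0.0600014   0.185     ] tcp [ 0.69684889 -0.06420993  0.32969921] [ 0.260498    0.81011993 -0.54692494]
281 196 [ 0.70193848 -0.06506335  0.23719921]
281 197 [ 0.70117222 -0.06509647  0.23719921]
281 198 [ 0.70040458 -0.06512964  0.23719921]
200 [np.int64(178), np.int64(178), np.int64(179), np.int64(180), np.int64(168), np.int64(124), np.int64(67), np.int64(55), np.int64(58), np.int64(59), np.int64(58), np.int64(58), np.int64(59), np.int64(59), np.int64(59), np.int64(60), np.int64(57), np.int64(58), np.int64(77), np.int64(139), np.int64(180), np.int64(183), np.int64(182), np.int64(181), np.int64(183), np.int64(182), np.int64(182), np.int64(181)]
204 [np.int64(177), np.int64(177), np.int64(178), np.int64(164), np.int64(116), np.int64(60), np.int64(54), np.int64(57), np.int64(56), np.int64(58), np.int64(59), np.int64(58), np.int64(59), np.int64(58), np.int64(59), np.int64(59), np.int64(59), np.int64(59), np.int64(59), np.int64(71), np.int64(140), np.int64(183), np.int64(184), np.int64(182), np.int64(1
[... 748 characters left out ...]
 np.int64(71), np.int64(139), np.int64(182), np.int64(183), np.int64(182), np.int64(182), np.int64(181), np.int64(181)]
222 [np.int64(178), np.int64(177), np.int64(163), np.int64(117), np.int64(60), np.int64(56), np.int64(57), np.int64(58), np.int64(59), np.int64(59), np.int64(60), np.int64(58), np.int64(57), np.int64(58), np.int64(56), np.int64(56), np.int64(58), np.int64(57), np.int64(59), np.int64(59), np.int64(61), np.int64(99), np.int64(156), np.int64(183), np.int64(184), np.int64(183), np.int64(182), np.int64(182)]
[[60, 61, 64], [41, 42, 43], [61, 61, 64], [133, 137, 143], [93, 104, 116], [60, 77, 94], [57, 75, 93], [58, 77, 94], [59, 76, 94], [60, 77, 95], [60, 77, 95], [60, 77, 94]]
```

View pics/t3.png

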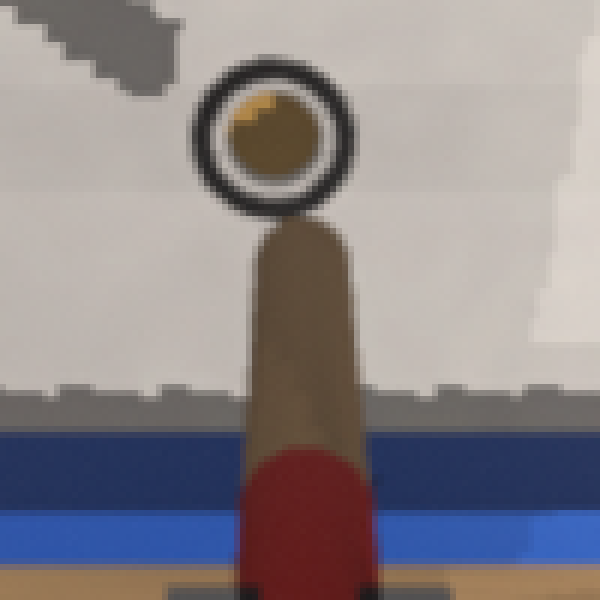

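>>> carry_out(series="0.003 0.0042 -0.01 0;0 0 -0.02 0;0 0 -0.012 0;0 0 0 0;0 0 0 0;0 0 0 0")

```text
time: 7.12
tool_pos: [0.7007, -0.0592, 0.2883]
tcp_rot: [3.141, 0.07, 0.003]
wrist_force: [0.0, -0.3, -0.2]
width: 0.083
grip_force: 58.7
```

Run:
```python
from tip import *
C=cam("wrist");s=bot.read_state();print(s["tool_pos"],s["wrist_force"],s["tcp_rot"])
o=cv2.resize(C[0][140:240,230:330],None,fx=6,fy=6,interpolation=cv2.INTER_NEAREST)
z=s["tool_pos"][2]-.0925
# project expected hole and tip circle helper: inverse by projectPoints
im,d,K,D,Rm,p=C
def proj(X): 
    return cv2.projectPoints((np.array(X)-p)@Rm,np.zeros(3),np.zeros(3),K,D)[0][:,0]
t=np.linspace(0,2*np.pi,40);h=np.array([.6991,-.0600,.185])
for r,col in ((.012,(0,255,0)),):
    q=proj(h+np.c_[r*np.cos(t),r*np.sin(t),0*t]);cv2.polylines(o,[((q-[229.5,139.5])*6).astype(int)],True,col,1)
cv2.imwrite("pics/t4.png",o);print("tip z",z)
q=proj([[.6991,-.06,z],[.6991+.0058,-.06,z]]);print(q)
```

```text
[ 0.70072877 -0.05913833  0.28831428] [ 0.08830668 -0.62685495  0.67731833] [3.14059706e+00 7.01670281e-02 2.57943851e-03]
tip z 0.1958142839540102
[[280.65288559 204.97766599]
 [281.00131716 197.4826    ]]
```

View pics/t4.png

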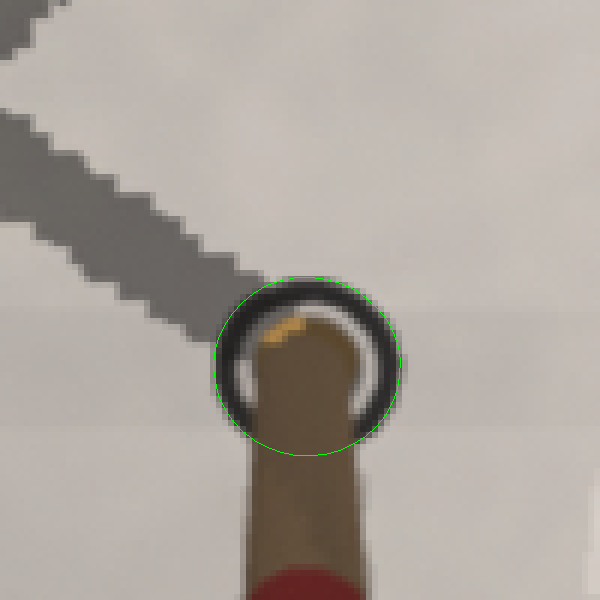

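Run:
```python
from tip import *
for k in range(2):
    C=cam("wrist");s=bot.read_state();print(s["tool_pos"])
for u in (280,281,282): print([(v,*C[0][v,u].tolist()) for v in range(190,204)])
z=s["tool_pos"][2]-.0925
for v in (196,197,198,199): print(at_z(C,281,v,z))
g=C[0][...,0].astype(int)
for v in (212,220,226): print(v,g[v,268:294].tolist())
```

```text
[ 0.7006559  -0.05915411  0.2882529 ]
[ 0.70059201 -0.05912713  0.28811033]
[(190, 111, 114, 119), (191, 163, 168, 175), (192, 122, 141, 155), (193, 75, 115, 142), (194, 61, 109, 141), (195, 52, 83, 107), (196, 56, 75, 93), (197, 58, 75, 93), (198, 60, 77, 95), (199, 59, 76, 94), (200, 59, 76, 94), (201, 58, 77, 94), (202, 59, 77, 94), (203, 59, 77, 94)]
[(190, 132, 137, 142), (191, 169, 174, 181), (192, 119, 130, 141), (193, 62, 84, 101), (194, 45, 73, 93), (195, 47, 72, 91), (196, 56, 75, 92), (197, 59, 76, 93), (198, 59, 76, 94), (199, 58, 76, 93), (200, 58, 75, 93), (201, 59, 77, 94), (202, 59, 76, 94), (203, 59, 76, 93)]
[(190, 134, 138, 144), (191, 170, 175, 182), (192, 121, 132, 142), (193, 63, 83, 98), (194, 46, 71, 89), (195, 48, 73, 90), (196, 55, 76, 93), (197, 58, 76, 94), (198, 59, 76, 93), (199, 59, 76, 92), (200, 57, 75, 92), (201, 59, 76, 93), (202, 59, 77, 94), (203, 58, 76, 93)]
[ 0.70589962 -0.05994633  0.19561033]
[ 0.70513324 -0.05998058  0.19561033]
[ 0.7043655  -0.0600149   0.19561033]
[ 0.7035964  -0.06004928  0.19561033]
212 [179, 171, 139, 87, 54, 54, 54, 56, 57, 57, 58, 58, 59, 58, 58, 58, 58, 59, 61, 60, 54, 48, 58, 103, 149, 174]
220 [175, 176, 175, 136, 64, 55, 58, 58, 57, 58, 58, 59, 58, 58, 59, 56, 58, 58, 59, 59, 62, 105, 148, 169, 179, 178]
226 [173, 171, 150, 99, 59, 56, 58, 59, 60, 60, 60, 59, 60, 58, 58, 56, 56, 57, 57, 59, 58, 77, 141, 180, 181, 180]
```

>>> carry_out(series="-0.0014 -0.0004 0 0;0 0 -0.004 0;0 0 -0.004 0;0 0 0 0;0 0 0 0")

```text
time: 7.9
tool_pos: [0.6988, -0.0595, 0.2791]
tcp_rot: [-3.141, -0.07, 0.0]
wrist_force: [0.7, -0.0, 1.1]
width: 0.08
grip_force: 58.7
```

>>> carry_out(series="0 0 -0.001 0;0 0 -0.001 0;0 0 -0.001 0;0 0 0 0")

```text
time: 8.4
tool_pos: [0.6988, -0.0595, 0.2761]
tcp_rot: [-3.141, -0.07, 0.0]
wrist_force: [0.5, -0.1, -0.3]
width: 0.082
grip_force: 58.7
```

>>> carry_out(series="0 0 -0.001 0;0 0 -0.001 0;0 0 -0.001 0;0 0 0 0")

```text
time: 8.9
tool_pos: [0.6988, -0.0595, 0.2731]
tcp_rot: [-3.141, -0.07, 0.0]
wrist_force: [0.3, -0.7, -0.6]
width: 0.082
grip_force: 58.7
```

>>> carry_out(series="0 0 -0.001 0;0 0 -0.001 0;0 0 -0.001 0;0 0 0 0")

```text
time: 9.4
tool_pos: [0.6988, -0.0595, 0.2701]
tcp_rot: [-3.141, -0.07, 0.0]
wrist_force: [-0.5, 0.5, 0.5]
width: 0.079
grip_force: 58.7
```

>>> carry_out(series="0 0 -0.001 0;0 0 -0.001 0;0 0 -0.001 0;0 0 0 0")

```text
time: 9.9
tool_pos: [0.6988, -0.0595, 0.2671]
tcp_rot: [-3.141, -0.07, 0.0]
wrist_force: [0.5, 0.8, 0.4]
width: 0.081
grip_force: 58.7
```

In the hole (tip about 10 mm deep), no contact yet.

>>> carry_out(series="0 0 -0.001 0;0 0 -0.001 0;0 0 -0.001 0;0 0 0 0")

```text
time: 10.4
tool_pos: [0.6988, -0.0595, 0.2641]
tcp_rot: [-3.141, -0.07, 0.0]
wrist_force: [0.2, 0.1, -0.7]
width: 0.082
grip_force: 58.7
```

>>> carry_out(series="0 0 -0.001 0;0 0 -0.001 0;0 0 -0.001 0;0 0 0 0")

```text
time: 10.9
tool_pos: [0.6988, -0.0595, 0.2611]
tcp_rot: [-3.141, -0.07, 0.0]
wrist_force: [-0.2, 0.4, -0.3]
width: 0.082
grip_force: 58.7
```

>>> carry_out(series="0 0 -0.001 0;0 0 -0.001 0;0 0 0 0")

```text
time: 11.28
tool_pos: [0.6989, -0.0595, 0.2593]
tcp_rot: [-3.141, -0.07, -0.0]
wrist_force: [0.5, 0.2, -0.5]
width: 0.082
grip_force: 58.8
```

>>> carry_out(series="0 0 -0.001 0;0 0 -0.001 0;0 0 0 0")

```text
time: 11.65
tool_pos: [0.6996, -0.0595, 0.2588]
tcp_rot: [3.141, 0.07, 0.004]
wrist_force: [-0.4, -0.9, 5.1]
width: 0.081
grip_force: 59.2
```

>>> carry_out(series="0 0 -0.001 0;0 0 -0.001 0;0 0 0 0")

```text
time: 12.02
tool_pos: [0.6996, -0.0595, 0.257]
tcp_rot: [3.141, 0.07, 0.004]
wrist_force: [-0.9, -1.0, 5.5]
width: 0.083
grip_force: 59.3
```

>>> carry_out(series="0 0 -0.001 0;0 0 -0.001 0;0 0 0 0")

```text
time: 12.4
tool_pos: [0.6998, -0.0595, 0.2553]
tcp_rot: [3.141, 0.07, 0.005]
wrist_force: [-0.0, 0.0, 5.4]
width: 0.075
grip_force: 59.4
```

>>> carry_out(series="0 0 -0.001 0;0 0 -0.0005 0;0 0 0 0")

```text
time: 12.78
tool_pos: [0.6999, -0.0595, 0.2541]
tcp_rot: [3.141, 0.07, 0.006]
wrist_force: [-0.1, 0.0, 6.9]
width: 0.083
grip_force: 59.5
```

>>> carry_out(series="0 0 -0.0005 0;0 0 -0.0005 0;0 0 0 0")

```text
time: 13.15
tool_pos: [0.7, -0.0595, 0.2531]
tcp_rot: [3.14, 0.07, 0.006]
wrist_force: [0.6, -0.4, 7.9]
width: 0.08
grip_force: 59.5
```

>>> carry_out(series="0 0 -0.0005 0;0 0 -0.0005 0;0 0 0 0")

```text
time: 13.52
tool_pos: [0.6999, -0.0595, 0.252]
tcp_rot: [3.14, 0.07, 0.006]
wrist_force: [-0.2, 0.5, 6.4]
width: 0.084
grip_force: 59.5
```

```bash
cat > cov.py <<'E'
from h import *
C=cam("side");P=cloud(C);b=C[0].astype(int)
m=(b[...,0]>90)&(b[...,0]>b[...,2]*1.8)&(P[...,0]>.4)&(P[...,0]<.75)&(P[...,1]>-.22)&(P[...,1]<.1)&(P[...,2]>.02)&(P[...,2]<.23)
Q=P[m];A=np.c_[Q[:,1:],np.ones(len(Q))]
w,*_=np.linalg.lstsq(A,Q[:,0],rcond=None);print("n",len(Q),"dx/dz",w[1],"angle",-np.arctan(w[1]),"ztop",np.percentile(Q[:,2],99))
E
python3 cov.py
```

```text
n 704 dx/dz -0.15069819166220855 angle 0.14957270560395042 ztop 0.21310811510315028
```

```bash
python3 cov.py
python3 - <<'E'
from h import *
C=cam("side");a=cv2.imread("pics/side1.png").astype(int);b=C[0].astype(int)
f=lambda b:(b[...,0]>90)&(b[...,0]>b[...,2]*1.8)
A=f(a)[:,200:290];B=f(b)[:,200:290]
for v in (160,170,180,190,200,220,240): print(v,np.where(A[v])[0][[0,-1]]+200 if A[v].any() else 0,np.where(B[v])[0][[0,-1]]+200 if B[v].any() else 0)
E
```

```text
n 712 dx/dz -0.15134701605144352 angle 0.15020706168914774 ztop 0.2129315466584233
160 0 0
170 [268 273] [281 286]
180 [249 279] [263 286]
190 [230 279] [244 284]
200 [220 280] [227 281]
220 [222 280] [228 281]
240 [224 256] [227 236]
```

>>> carry_out(series="0 0 0.004 0;0 0 0.006 0;0 0 0.01 0;0 0 0.02 0;0 0 0.03 0;0 0 0.02 0;-0.02 -0.02 0.01 0;-0.04 -0.045 -0.01 0;-0.04 -0.05 -0.015 0;-0.04 -0.05 -0.02 0;-0.04 -0.05 -0.02 0;-0.04 -0.05 -0.02 0;-0.03 -0.03 -0.02 0;-0.005 -0.006 -0.01 0;0 0 0 0;0 0 0 0")

```text
time: 15.68
tool_pos: [0.4549, -0.3473, 0.2404]
tcp_rot: [3.14, 0.071, 0.002]
wrist_force: [-0.1, -0.1, -0.0]
width: 0.081
grip_force: 58.8
```

```bash
python3 cov.py
python3 - <<'E'
from hole import *
C=cam("wrist");s=bot.read_state();print(s["time"],s["tool_pos"])
z=s["tool_pos"][2]-.0925
im,d,K,D,Rm,p=C
q=lambda X:cv2.projectPoints(((np.array(X)-p)@Rm)[None],np.zeros(3),np.zeros(3),K,D)[0][0,0]
u,v=q([.4436,-.3604,.045]);print("hole px",u,v)
t=q(s["tool_pos"]*[1,1,0]+[-.0005+.0058,0,z]);print("tip edge exp",t)
cv2.imwrite("pics/t5.png",cv2.resize(C[0][130:260,215:345],None,fx=4.6,fy=4.6,interpolation=cv2.INTER_NEAREST))
u=int(t[0]);print([(v,*C[0][v,u].tolist()) for v in range(int(t[1])-6,int(t[1])+6)])
E
```

```text
n 1256 dx/dz -0.15177279566290147 angle 0.1506232805784013 ztop 0.2125279213660489
15.775 [ 0.45525726 -0.34724891  0.24067242]
hole px 292.1918355538522 184.66067371865952
tip edge exp [279.84163803 195.79779785]
[(189, 40, 59, 97), (190, 40, 60, 97), (191, 38, 59, 98), (192, 40, 60, 99), (193, 41, 60, 98), (194, 39, 59, 97), (195, 39, 58, 95), (196, 52, 74, 99), (197, 55, 79, 100), (198, 55, 79, 101), (199, 55, 79, 101), (200, 55, 78, 101)]
```

View pics/t5.png

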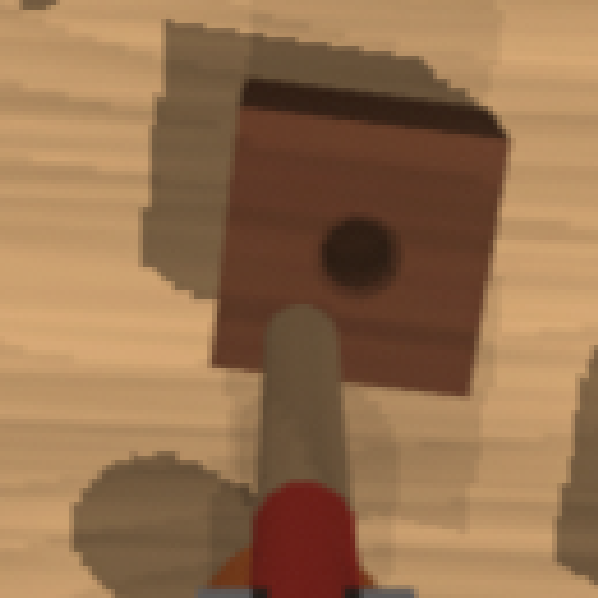

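>>> carry_out(series="-0.0112 -0.0131 -0.02 0;0 0 -0.03 0;0 0 -0.028 0;0 0 -0.01 0;0 0 0 0;0 0 0 0;0 0 0 0;0 0 0 0")

```text
time: 16.77
tool_pos: [0.4433, -0.3613, 0.1526]
tcp_rot: [3.14, 0.07, 0.002]
wrist_force: [-0.1, -0.0, 0.2]
width: 0.079
grip_force: 58.8
```

>>> carry_out(series="0.0008 0.0009 0 0;0 0 -0.004 0;0 0 -0.004 0;0 0 -0.004 0;0 0 -0.004 0;0 0 -0.004 0;0 0 0 0")

```text
time: 17.65
tool_pos: [0.4433, -0.3597, 0.131]
tcp_rot: [-3.14, -0.07, 0.001]
wrist_force: [-0.4, 0.0, -0.4]
width: 0.082
grip_force: 58.8
```

Tip about 6 mm into the socket with no force; continue.

>>> carry_out(series="0 0 -0.006 0;0 0 -0.006 0;0 0 -0.006 0;0 0 -0.006 0;0 0 -0.002 0;0 0 0 0")

```text
time: 18.4
tool_pos: [0.4435, -0.3599, 0.1054]
tcp_rot: [-3.141, -0.07, 0.0]
wrist_force: [0.1, -0.6, -0.5]
width: 0.084
grip_force: 58.8
```

>>> carry_out(series="0 0 -0.001 0;0 0 -0.001 0;0 0 0 0")

```text
time: 18.77
tool_pos: [0.4436, -0.36, 0.1037]
tcp_rot: [3.141, 0.07, 0.0]
wrist_force: [0.3, 0.2, -0.7]
width: 0.081
grip_force: 58.8
```

>>> carry_out(series="0 0 -0.001 0;0 0 -0.0005 0;0 0 0 0")

```text
time: 19.15
tool_pos: [0.4439, -0.3601, 0.1025]
tcp_rot: [3.141, 0.07, 0.001]
wrist_force: [0.1, 0.6, 2.4]
width: 0.08
grip_force: 59.0
```

>>> carry_out(series="0 0 0 0;0 0 0 0;0 0 0 0;0 0 0 0;0 0 0 0;0 0 0 0", jaw=1)

```text
time: 19.9
tool_pos: [0.4436, -0.36, 0.1021]
tcp_rot: [3.141, 0.07, 0.0]
wrist_force: [-0.1, -0.3, -0.1]
width: 0.998
grip_force: 0.0
```

>>> carry_out(series="0 0 0.02 0;0 0 0.04 0;0 0 0.04 0;0 0 0.04 0;0 0 0.02 0;0 0 0 0")

```text
time: 20.65
tool_pos: [0.4445, -0.3608, 0.2646]
tcp_rot: [3.138, 0.07, 0.005]
wrist_force: [-0.3, 0.5, -1.3]
width: 0.998
grip_force: 0.0
```

```bash
python3 w.py pics/w6.png
python3 - <<'E'
from h import *
C=cam("wrist");im=C[0].astype(int)
m=((im[...,2]>150)&(im[...,1]<70)&(im[...,0]<70)).astype(np.uint8);m[:150]=0;m[220:]=0;m[:,:240]=0;m[:,310:]=0
n,l,st,ce=cv2.connectedComponentsWithStats(m)
if n>1: i=1+st[1:,4].argmax();print(st[i],ce[i],at_z(C,*ce[i],.130), at_depth(C,*ce[i]))
# hinge geometry of front from scene cam top edge
s=cam("scene");P=cloud(s);b=s[0].astype(int)
m=(b[...,0]>90)&(b[...,0]>b[...,2]*1.8)&(P[...,2]>.19)&(P[...,2]<.23)&(P[...,0]>.55)&(P[...,0]<.72)&(P[...,1]>-.25)&(P[...,1]<.12)
Q=P[m];print(len(Q),np.percentile(Q,[2,50,98],axis=0).round(4),np.polyfit(Q[:,1],Q[:,0],1))
E
```

```text
20.7 [ 0.44369271 -0.35998685  0.26235243] [3.14029149e+00 7.01866648e-02 9.31167631e-04] [ 0.52197946 -0.35796872  0.4261335 ]
[274 183  14  13 144] [280.29861111 188.94444444] [ 0.44366887 -0.36044279  0.13      ] [ 0.44365145 -0.36044343  0.12993434]
193 [[ 0.61   -0.1951  0.1955]
 [ 0.6186 -0.0934  0.2097]
 [ 0.6276  0.0499  0.2163]] [-0.04895849  0.61409931]
```

>>> carry_out(series="0.01 0.015 0.01 0;0.025 0.04 0 0;0.03 0.048 0 0;0.03 0.048 0 0;0.03 0.048 0 0;0.03 0.048 0 0;0.03 0.048 0 0;0.026 0.038 0 0;0.01 0.015 0 0;0 0 0 0;0 0 0 0;0 0 0 0", jaw=-1)

```text
time: 22.3
tool_pos: [0.664, -0.0134, 0.2723]
tcp_rot: [3.141, 0.067, -0.0]
wrist_force: [-0.8, 0.3, -0.6]
width: -0.002
grip_force: 0.0
```

Run:
```python
from h import *
p=bot.read_state()["tool_pos"];print(p)
th=np.r_[.0,.15:1.64:15j] if 0 else np.linspace(.1,1.62,20);s=.182
x=.6427+.008*np.cos(th)-s*np.sin(th)+.011;z=.028+s*np.cos(th)+.008*np.sin(th)
k=np.c_[x,z];print(k[[0,-1]]);print((np.diff(k,axis=0)*1e4).round().astype(int).tolist())
```

```text
[ 0.66398998 -0.01341147  0.27228974]
[[0.64349035 0.20988943]
 [0.4715268  0.02703886]]
[[-145, -14], [-143, -26], [-141, -37], [-138, -48], [-133, -59], [-128, -69], [-122, -79], [-115, -89], [-108, -98], [-100, -106], [-91, -114], [-82, -121], [-72, -127], [-61, -132], [-51, -137], [-40, -140], [-28, -143], [-17, -145], [-5, -146]]
```

>>> carry_out(series="0 0 -0.03 0;0 0 -0.022 0;0 0 -0.01 0;-0.01 -0.0005 0 0;-0.0105 -0.0005 0 0;0 0 0 0;0 0 0 0")

```text
time: 23.18
tool_pos: [0.6446, -0.0129, 0.2113]
tcp_rot: [3.141, 0.07, 0.003]
wrist_force: [0.4, 0.3, -0.3]
width: 0.001
grip_force: 0.0
```

>>> carry_out(series="-0.0145 -0.0007 -0.0014 0;-0.0143 -0.0007 -0.0026 0;-0.0141 -0.0007 -0.0037 0;-0.0138 -0.0006 -0.0048 0;-0.0133 -0.0006 -0.0059 0;-0.0128 -0.0006 -0.0069 0;-0.0122 -0.0006 -0.0079 0;0 0 0 0")

```text
time: 24.18
tool_pos: [0.5475, -0.0174, 0.1758]
tcp_rot: [-3.141, -0.07, 0.003]
wrist_force: [0.3, -0.5, 0.7]
width: 0.001
grip_force: 0.0
```

```bash
python3 cov.py
```

```text
n 147 dx/dz -0.1578182773217568 angle 0.15652727640926328 ztop 0.21299935638708276
```

Run:
```python
from h import *
C=cam("side");cv2.imwrite("pics/s7.png",cv2.resize(C[0][80:340,130:430],None,fx=2.3,fy=2.3))
```

```text
(no output)
```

View pics/s7.png

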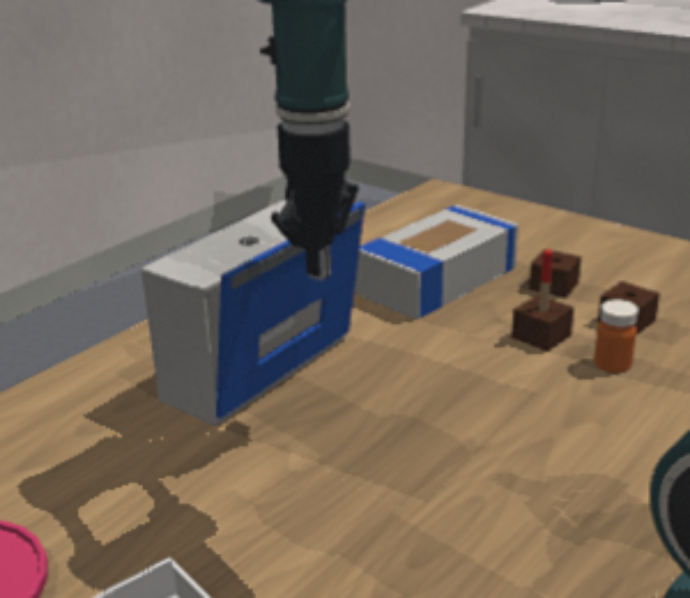

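>>> carry_out(series="0 0 0.045 0;0 0 0.045 0;0.03 0.001 0 0;0.045 0.002 0 0;0.04 0.001 0 0;0.0125 0 0 0;0 0 -0.03 0;0 0 -0.022 0;0 0 0 0;0 0 0 0")

```text
time: 25.52
tool_pos: [0.677, -0.0135, 0.2162]
tcp_rot: [3.141, 0.07, 0.002]
wrist_force: [0.6, 0.1, 0.1]
width: -0.002
grip_force: 0.0
```

>>> carry_out(series="0 0 -0.003 0;0 0 -0.002 0;0 0 -0.002 0;0 0 0 0")

```text
time: 26.02
tool_pos: [0.6765, -0.0134, 0.2077]
tcp_rot: [-3.141, -0.07, 0.001]
wrist_force: [-0.5, -0.3, -0.3]
width: -0.003
grip_force: 0.0
```

>>> carry_out(series="0 0 -0.002 0;0 0 -0.002 0;0 0 -0.001 0;0 0 0 0")

```text
time: 26.52
tool_pos: [0.6765, -0.0135, 0.2027]
tcp_rot: [-3.141, -0.07, 0.001]
wrist_force: [0.4, -0.5, -0.4]
width: 0.001
grip_force: 0.0
```

>>> carry_out(series="0 0 -0.002 0;0 0 -0.002 0;0 0 0 0")

```text
time: 26.9
tool_pos: [0.6764, -0.0134, 0.1986]
tcp_rot: [-3.141, -0.07, 0.001]
wrist_force: [0.5, 0.4, 0.0]
width: 0.001
grip_force: 0.0
```

>>> carry_out(series="-0.012 -0.0005 0 0;-0.012 -0.0005 0 0;-0.011 -0.0005 0 0;0 0 0 0")

```text
time: 27.4
tool_pos: [0.6406, -0.015, 0.1992]
tcp_rot: [-3.141, -0.07, -0.0]
wrist_force: [-0.1, -0.3, -0.5]
width: 0.0
grip_force: 0.0
```

>>> carry_out(series="-0.004 0 0 0;-0.004 0 0 0;-0.004 0 0 0;-0.004 0 0 0")

```text
time: 27.9
tool_pos: [0.6254, -0.015, 0.1988]
tcp_rot: [-3.141, -0.07, 0.0]
wrist_force: [1.1, -0.6, -0.5]
width: 0.002
grip_force: 0.0
```

>>> carry_out(series="-0.004 0 -0.0005 0;-0.004 0 -0.0005 0;-0.004 0 -0.0005 0;0 0 0 0")

```text
time: 28.4
tool_pos: [0.6133, -0.0149, 0.1974]
tcp_rot: [-3.141, -0.07, 0.0]
wrist_force: [-0.2, 0.8, -0.5]
width: 0.002
grip_force: 0.0
```

```bash
python3 cov.py
python3 - <<'E'
from h import *
C=cam("side");cv2.imwrite("pics/s8.png",cv2.resize(C[0][120:300,190:340],None,fx=3.3,fy=3.3))
E
```

```text
n 218 dx/dz -0.16122779854245622 angle 0.1598521838162293 ztop 0.21363378492135146
```

View pics/s8.png

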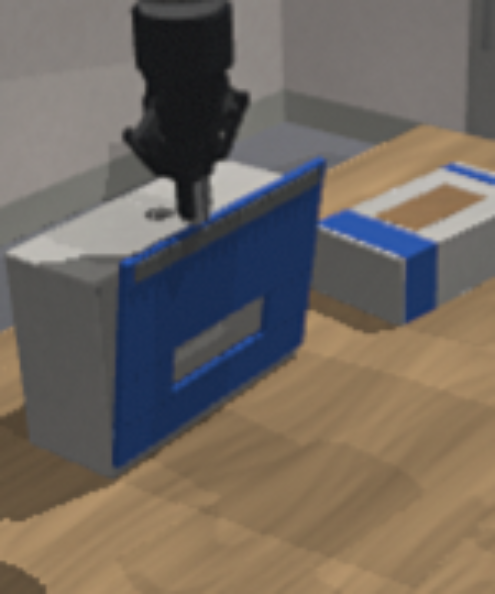

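Run:
```python
from h import *
for n in ("side","scene"):
    C=cam(n);P=cloud(C);b=C[0].astype(int)
    box=(abs(P[...,0]-.63)<.07)&(abs(P[...,1]+.015)<.05)&(P[...,2]>.187)&(P[...,2]<.26)
    blue=(b[...,0]>80)&(b[...,0]>b[...,2]*1.8)
    f=box&~blue&(P[...,2]>.205)
    print(n,"blue",np.percentile(P[box&blue],[2,50,98],axis=0).round(4).tolist())
    for lo in np.arange(.187,.25,.006):
        m=box&~blue&(P[...,2]>=lo)&(P[...,2]<lo+.006)
        if m.sum()>2: print(round(lo,3),m.sum(),np.percentile(P[m],[5,50,95],axis=0)[:,:2].round(3).tolist(),b[m].mean(0).round())
```

```text
side blue [[0.6088, -0.0633, 0.2087], [0.6131, -0.0173, 0.2112], [0.6204, 0.0331, 0.2128]]
0.187 55 [[0.612, -0.056], [0.616, -0.007], [0.693, 0.031]] [100.  88.  82.]
0.193 45 [[0.609, -0.057], [0.613, -0.016], [0.615, 0.029]] [56. 55. 53.]
0.199 48 [[0.608, -0.062], [0.611, -0.013], [0.614, 0.029]] [54. 55. 54.]
0.205 45 [[0.608, -0.06], [0.611, -0.012], [0.615, 0.027]] [71. 58. 52.]
0.211 15 [[0.614, -0.045], [0.617, 0.002], [0.619, 0.03]] [117.  94.  87.]
0.217 11 [[0.602, -0.017], [0.607, -0.008], [0.62, -0.008]] [80. 72. 70.]
0.223 21 [[0.602, -0.019], [0.604, -0.007], [0.617, -0.002]] [60. 59. 59.]
0.229 18 [[0.601, -0.021], [0.606, -0.004], [0.617, 0.001]] [51. 50. 49.]
0.235 26 [[0.601, -0.022], [0.605, -0.006], [0.618, 0.002]] [53. 52. 52.]
0.241 27 [[0.6, -0.022], [0.606, -0.006], [0.619, 0.0]] [56. 55. 55.]
0.247 21 [[0.602, -0.027], [0.606, -0.008], [0.616, 0.002]] [55. 54. 54.]
scene blue [[0.612, -0.0609, 0.2005], [0.6162, -0.0441, 0.2088], [0.6213, -0.0207, 0.2144]]
0.187 48 [[0.654, -0.054], [0.683, -0.012], [0.697, 0.027]] [172. 175. 177.]
0.205 6 [[0.611, -0.055], [0.612, -0.037], [0.619, -0.021]] [140.  98.  97.]
0.223 7 [[0.603, -0.027], [0.615, -0.025], [0.625, -0.017]] [68. 71. 76.]
0.229 10 [[0.602, -0.033], [0.613, -0.029], [0.62, -0.02]] [56. 55. 57.]
0.235 5 [[0.603, -0.03], [0.611, -0.029], [0.62, -0.018]] [54. 60. 65.]
```

>>> carry_out(series="0 0 0.01 0;0.03 0.001 0 0;0.034 0.001 0 0;0 0 -0.01 0;0 0 -0.008 0;0 0 0 0")

```text
time: 29.35
tool_pos: [0.6759, -0.0129, 0.188]
tcp_rot: [-3.141, -0.07, 0.005]
wrist_force: [-0.9, 0.5, 0.6]
width: 0.003
grip_force: 0.0
```

>>> carry_out(series="0 0 -0.003 0;0 0 -0.003 0;0 0 0 0")

```text
time: 29.72
tool_pos: [0.6773, -0.013, 0.1833]
tcp_rot: [-3.141, -0.07, 0.0]
wrist_force: [0.6, 0.5, 0.3]
width: 0.001
grip_force: 0.0
```

>>> carry_out(series="0 0 -0.002 0;0 0 -0.002 0;0 0 0 0")

```text
time: 30.1
tool_pos: [0.6774, -0.0129, 0.1791]
tcp_rot: [-3.141, -0.07, 0.001]
wrist_force: [0.2, 0.9, 0.3]
width: 0.0
grip_force: 0.0
```

>>> carry_out(series="0 0 -0.002 0;0 0 -0.002 0;0 0 0 0")

```text
time: 30.48
tool_pos: [0.6774, -0.013, 0.175]
tcp_rot: [-3.141, -0.07, 0.001]
wrist_force: [-0.1, 0.5, -0.2]
width: 0.002
grip_force: 0.0
```

>>> carry_out(series="0 0 -0.002 0;0 0 -0.001 0;0 0 0 0")

```text
time: 30.85
tool_pos: [0.6775, -0.013, 0.1722]
tcp_rot: [-3.141, -0.07, 0.0]
wrist_force: [0.1, -0.2, -0.4]
width: 0.001
grip_force: 0.0
```

>>> carry_out(series="0 0 -0.002 0;0 0 -0.001 0;0 0 0 0")

```text
time: 31.22
tool_pos: [0.6775, -0.013, 0.1692]
tcp_rot: [-3.141, -0.07, 0.0]
wrist_force: [0.1, -0.9, 0.7]
width: -0.002
grip_force: 0.0
```

```bash
cat > fin.py <<'E'
from h import *
p=bot.read_state()["tool_pos"];print(p)
for n in ("side","scene"):
    C=cam(n);P=cloud(C);b=C[0].astype(int)
    m=(abs(P[...,0]-p[0])<.03)&(abs(P[...,1]-p[1])<.04)&(P[...,2]<p[2]+.06)&(b.max(-1)<80)
    for lo in np.arange(p[2]-.02,p[2]+.05,.004):
        k=m&(P[...,2]>=lo)&(P[...,2]<lo+.004)
        if k.sum()>1: print(n,round(lo,3),k.sum(),np.percentile(P[k],[5,95],axis=0)[:,:2].round(3).tolist())
E
python3 fin.py
```

```text
[ 0.67750599 -0.01295156  0.1692273 ]
side 0.181 2 [[0.676, -0.012], [0.678, -0.01]]
side 0.185 3 [[0.678, -0.018], [0.704, -0.006]]
side 0.189 5 [[0.666, -0.007], [0.685, -0.005]]
side 0.193 9 [[0.665, -0.01], [0.681, 0.0]]
side 0.197 11 [[0.664, -0.016], [0.681, 0.001]]
side 0.201 12 [[0.665, -0.022], [0.678, 0.002]]
side 0.205 9 [[0.666, -0.021], [0.679, 0.001]]
side 0.209 10 [[0.668, -0.009], [0.679, 0.002]]
side 0.213 9 [[0.666, -0.012], [0.683, 0.003]]
side 0.217 10 [[0.667, -0.01], [0.681, 0.003]]
scene 0.193 3 [[0.671, -0.022], [0.683, -0.021]]
scene 0.197 2 [[0.671, -0.027], [0.679, -0.022]]
scene 0.201 3 [[0.67, -0.029], [0.676, -0.021]]
scene 0.205 3 [[0.673, -0.029], [0.682, -0.027]]
```

Run:
```python
import numpy as np
th=np.r_[.1:1.2:12j,1.27,1.34,1.41,1.48,1.54,1.6,1.65];s=.176
x=.6417+.008*np.cos(th)-s*np.sin(th)+.011;z=-.004+s*np.cos(th)+.008*np.sin(th)
k=np.c_[x,z];print(k[[0,11,-1]]);print((np.diff(k,axis=0)*1e4).round().astype(int).tolist())
```

```text
[[ 0.64308935  0.1719194 ]
 [ 0.49155998  0.06723128]
 [ 0.47661879 -0.00995036]]
[[-175, -18], [-172, -36], [-168, -53], [-162, -69], [-154, -85], [-145, -100], [-134, -114], [-122, -127], [-109, -138], [-94, -149], [-79, -157], [-46, -114], [-38, -117], [-29, -120], [-21, -121], [-11, -105], [-5, -106], [1, -88]]
```

>>> carry_out(series="0 0.01 0.0025 0;-0.012 0.01 0 0;-0.012 0 0 0;-0.0105 0 0 0;0 0 0 0;0 0 0 0")

```text
time: 32.08
tool_pos: [0.6432, 0.0068, 0.1722]
tcp_rot: [3.141, 0.07, 0.001]
wrist_force: [0.3, 0.3, 0.2]
width: -0.001
grip_force: 0.0
```

>>> carry_out(series="-0.0087 -0.0004 -0.001 0;-0.0088 -0.0004 -0.001 0;-0.0086 -0.0004 -0.0018 0;-0.0086 -0.0004 -0.0018 0;-0.0084 -0.0004 -0.0026 0;-0.0084 -0.0004 -0.0026 0")

```text
time: 32.83
tool_pos: [0.5911, 0.0046, 0.1611]
tcp_rot: [3.141, 0.07, 0.0]
wrist_force: [2.1, -0.1, -0.3]
width: -0.003
grip_force: 0.9
```

Contact with the front (about 2–3 N) – it moves; follow the arc.

>>> carry_out(series="-0.0081 -0.0004 -0.0034 0;-0.0081 -0.0004 -0.0035 0;-0.0077 -0.0004 -0.0042 0;-0.0077 -0.0004 -0.0043 0;-0.0073 -0.0003 -0.005 0;-0.0072 -0.0003 -0.005 0;-0.0067 -0.0003 -0.0057 0;-0.0067 -0.0003 -0.0057 0")

```text
time: 33.83
tool_pos: [0.5316, 0.0018, 0.1238]
tcp_rot: [-3.141, -0.07, 0.0]
wrist_force: [1.5, 0.8, 0.3]
width: -0.0
grip_force: 0.6
```

>>> carry_out(series="-0.0061 -0.0003 -0.0063 0;-0.0061 -0.0003 -0.0064 0;-0.0055 -0.0003 -0.0069 0;-0.0054 -0.0003 -0.0069 0;-0.0047 -0.0002 -0.0074 0;-0.0047 -0.0002 -0.0075 0;-0.004 -0.0002 -0.0078 0;-0.0039 -0.0002 -0.0079 0")

```text
time: 34.83
tool_pos: [0.4914, -0.0002, 0.0666]
tcp_rot: [3.141, 0.07, -0.0]
wrist_force: [0.3, -0.2, 0.2]
width: 0.001
grip_force: 0.5
```

>>> carry_out(series="-0.0046 -0.0002 -0.0114 0;-0.0038 -0.0002 -0.0117 0;-0.0029 -0.0001 -0.012 0;-0.0021 -0.0001 -0.0121 0;0 0 -0.01 0;0 0 0 0")

```text
time: 35.58
tool_pos: [0.4773, -0.0007, 0.0088]
tcp_rot: [-3.141, -0.07, 0.004]
wrist_force: [1.0, -0.1, 1.1]
width: 0.0
grip_force: 0.0
```

```bash
cat > flat.py <<'E'
from h import *
print(bot.read_state()["tool_pos"])
for n in ("side","scene"):
    C=cam(n);P=cloud(C);b=C[0].astype(int)
    m=(b[...,0]>70)&(b[...,0]>b[...,2]*1.8)&(P[...,0]>.4)&(P[...,0]<.68)&(P[...,1]>-.22)&(P[...,1]<.1)
    Q=P[m]
    if len(Q)>20:
        w=np.linalg.lstsq(np.c_[Q[:,:2],np.ones(len(Q))],Q[:,2],rcond=None)[0]
        print(n,len(Q),np.percentile(Q,[2,50,98],axis=0).round(3).tolist(),"slope",w)
E
python3 flat.py
```

```text
[ 0.47725435 -0.00066346  0.00877936]
side 2541 [[0.443, -0.184, 0.019], [0.511, -0.011, 0.026], [0.637, 0.067, 0.03]] slope [-0.0524529   0.00549464  0.05443638]
scene 3378 [[0.435, -0.194, 0.016], [0.529, -0.074, 0.024], [0.639, 0.055, 0.423]] slope [-0.59210264  0.31841671  0.39376101]
```

>>> carry_out(series="0 0 -0.003 0;0 0 -0.003 0;0 0 -0.002 0;0 0 0 0")

```text
time: 36.17
tool_pos: [0.4788, -0.0008, 0.0029]
tcp_rot: [3.141, 0.07, 0.001]
wrist_force: [-2.5, 0.0, 6.7]
width: -0.0
grip_force: 3.5
```

>>> carry_out(series="0 0 -0.002 0;0 0 -0.002 0;0 0 0 0")

```text
time: 36.55
tool_pos: [0.479, -0.0008, 0.0023]
tcp_rot: [-3.141, -0.07, 0.001]
wrist_force: [-14.5, 0.9, 37.3]
width: 0.001
grip_force: 18.7
```

On the rubber stop; lift off and check.

>>> carry_out(series="0 0 0.006 0;0 0 0.01 0;0 0 0.04 0;0 0 0.05 0;0 0 0.05 0;0 0 0.04 0;0 0 0 0;0 0 0 0;0 0 0 0")

```text
time: 37.67
tool_pos: [0.4768, -0.0007, 0.1919]
tcp_rot: [-3.141, -0.07, 0.006]
wrist_force: [0.3, -0.2, 0.3]
width: -0.002
grip_force: 0.0
```

```bash
python3 flat.py
python3 - <<'E'
from h import *
C=cam("scene");P=cloud(C)
for nm,zz,lo,hi in (("jar",.085,(.28,-.42),(.4,-.3)),("dowel",.125,(.39,-.43),(.5,-.3))):
    m=(abs(P[...,2]-zz)<.008)&(P[...,0]>lo[0])&(P[...,0]<hi[0])&(P[...,1]>lo[1])&(P[...,1]<hi[1])
    print(nm,m.sum(),P[m].mean(0))
for t in ("tub","carton","plate"):
    r=spot_in("scene",t)[0];print(t,r["score"],np.round(r["rect"]))
E
```

```text
[ 0.47684238 -0.0006708   0.19191984]
side 3292 [[0.444, -0.184, 0.017], [0.527, -0.039, 0.022], [0.638, 0.066, 0.025]] slope [-0.00472228  0.00124247  0.02505322]
scene 3488 [[0.444, -0.194, 0.014], [0.527, -0.069, 0.021], [0.639, 0.056, 0.597]] slope [-0.77044298  0.36848044  0.49989447]
jar 175 [ 0.33145082 -0.35260851  0.08394149]
dowel 14 [ 0.44243725 -0.36258135  0.12664604]
tub 0.71 [239. 146.   9.  34.]
carton 0.61 [326. 335.  45.  92.]
plate 0.86 [306. 137.  44.  36.]
```

```bash
python3 -c "
from workcell import bot
print(bot.finish_job())"
```

```text
the job is handed in; nothing more can be done
None
```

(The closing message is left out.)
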